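Shut the heavy-lidded paint case

ROBOT

A 7-joint arm with a two-finger parallel gripper is mounted at the origin on the work surface. World frame = base frame: x ahead of the robot, y to its left, z up, the work surface at z = 0. Lengths are in m, angles in rad, forces in N, time in s.
With the tool pointing down it reaches from about 0.4 to 0.85 m from the base axis. Payload 4.5 kg.
Tool frame: the origin (TCP) lies on the mounting face of the last link; the fingertips stand 166 mm ahead of it and the grasp point (between the pads) lies 147 mm ahead of it; y points along the fingers, z is the direction in which the jaws open and shut, and the axes are right-handed (so a half turn about y gives the same grasp; the last joint's range is limited). The gripper opens to 88 mm and grips with 3 to 60 N. Pads are 18 mm wide; open, the fingers measure 123 mm over their backs; the gripper's body (75 mm by 187 mm) begins 45 mm behind the grasp point.
Start: joints at [-1.111, 0.689, -0.195, 1.565, 0.157, 0.902, -0.215], TCP at [0.258, 0.569, 0.405] pointing down, gripper open.
Joint ranges: [-3.01, 3.01], [-0.46, 2.08], [-1.47, 1.51], [0.13, 2.56], [-1, 4.14], [0.04, 2.09], [-2.66, 2.66]. Speed limits (rad/s): [2.57, 2.57, 3.14, 3.14, 3.14, 3.14, 3.14].

INTERFACE

Orientations are given as a unit quaternion [x, y, z, w].
In Python, from plant import r gives the robot as it stands.
- The arm moves only by the tool arm_command, never from a script. Its argument "deltas" is a list of rows, each an object of numbers: "dx", "dy", "dz": the shift along the tool's x, y, z each as a share of 1000 mm, from -1 to 1; "wx", "wy", "wz": the turn, a rotation vector about the tool's x, y, z each as a share of 45 degrees, from -1 to 1. In form: [{"dx": .., "dy": .., "dz": .., "wx": .., "wy": .., "wz": ..}, ...]. A call has exactly 5 rows; each row is the pose to reach, as a shift and turn from the pose commanded when the call began, along the tool's axes at that moment; what a row does not reach only later rows make up. A row lasts 1/10 s, in which the tool goes at most 50 mm and 8.59 degrees, less where a joint would pass 70% of its speed; a pose out of reach is approached as far as the arm can. A call with a number of a shift or a turn outside -1 to 1 is refused whole. A call with a gripper value outside its range is refused whole. "claw" is the opening, from -1 (shut) to 1 (fully open), set as the call begins (left out, the last holds). The fingers move at their own pace and stop on an object; "grip_force" is the grip in N (left out, the last holds). Time passes only in rows, so rows that repeat a pose let the fingers close, or fill a call up. It gives the time, the measured TCP pose, the force and the opening at its end, in the units of the state.
- r.get_state(): the state, without advancing time (a new reading comes with each control period).
- r.snapshot(name): name is "side" or "top"; returns the picture (420x560x3 uint8, red, green, blue); there is no depth.
- r.get_calibration(name): a dict with "vertical_fov" (degrees; the focal length in pixels is half the picture's height over the tangent of half this angle, whatever the lens; pixels are square), "cx", "cy" (the principal point, pixels), "R" (3x3) and "t" (3): a world point X has camera coordinates R X + t. Camera axes: x right, y down, z forward; pixel columns grow to the right and rows downward; lengths in m; the calibration is good to about 2 mm. A picture is of the moment at which its call begins. get_calibration takes no time and is no camera call.
- r.finish_job(): hands the job in, once; it reports no verdict.
The state is a dict: "clock": time; "q": joint angles; "qd": joint speeds; "joint_torque": joint torques, N m; "tool_pos": TCP position; "eef_rot": TCP orientation; "contact_force": force on the tool from outside, world axes, zero at the start; "moment": the same for the moment, N m; "opening": opening from 0.0 (shut) to 1.0 (fully open).
Only numpy, scipy, OpenCV 4.12 (cv2) and the standard library are available. Lean on these libraries where they do the work, as an engineer would, in place of code of your own. Each camera call takes 0.05 s, during which the arm holds its last target.

TASK

Shut the wooden paint case: take its heavy lid by the bar pull, ease it down without ever letting it drop or slam, then push it fully home past its spring catch without forcing it. Let go of it and leave the rest of the bench, and the tubes in the case, undisturbed.

Things in the scene. Friction and masses are not known exactly. Their poses are not given: they have to be found in the camera images.
- case: Plain wooden paint case fixed on the bench, 210 deep (its x) x 320 wide (its y) x 70 high mm without the lid; walls 9 mm. Origin: centre of its underside, on the bench. Its +x points from the front to the hinge side, +y to its left, z up; it stands turned by up to 0.5 rad.
- hinge (a point): Middle of the lid's hinge line, on the case: along the top of the back wall, 105 mm behind the case's origin and 70 mm above the bench; the line runs along the case's y.
- lid (a joint): Lid angle about the hinge line, rad: 0 = lid flat, 1.57 = upright, 1.75 = farthest open. Wooden lid 210 x 320 x 28 mm with a primed panel in it, 0.85 kg +-15 %. The stiff hinges (0.4 N m of rubbing) hold it only while steeper than about 1 rad; lower down it falls by itself if let go, its weight coming to 2 to 5 N at the pull. Shut, it rests at 0 to 0.04, see buffer.
- catch (a point): Spring roller catch inside the front wall's middle, 82 mm in front of the case's origin, about 60 mm above the bench. It stops the lid at 0.05 to 0.10 rad and bears its weight there; a push of 8 to 15 N down at the pull (a little more on the lid's front edge) takes the lid over the roller, whose resistance fades, then turns to a pull as the lid snaps home.
- buffer (a joint): How far the rubber buffer above the catch is squashed, m (0 = free, 20 N per mm); the shut lid rests on it, squashing it 1 mm or less. Buffer and catch sit on one slotted plate whose height is set by screws, up to 7.5 mm higher on one case than on another: where the lid meets the catch (0.05 to 0.10 rad) and where it is home (0 to 0.04 rad, 0.05 below) must be felt.
- pull (a point): Middle of the lid's steel bar pull: round bar 10 mm thick, 110 mm long, parallel to the hinge line, on a post at each end, 37 mm out from the lid's front edge (32 mm free between bar and lid). It turns with the lid at 247 mm from the hinge line; lid shut, it lies 247 mm in front of the hinge line and 14 mm above it (84 mm above the bench); lid upright, it is on top.
- tube_long: Bystander: metal colour tube 26 x 115 mm lying in the case. Origin at its underside.
- tube_short: Bystander: metal colour tube 22 x 90 mm lying in the case. Origin at its underside.
- gesso_jar: Bystander: jar 76 mm wide, 95 mm high, standing to the case's left. Origin at its underside.
- tape_roll: Bystander: roll of masking tape 100 mm wide, 24 mm high, lying to the case's right. Origin at its underside.
- palette_knife: Bystander: palette knife 230 mm long lying flat to the case's left. Origin at its underside, where blade and neck meet.
- brush_pot: Bystander: white pot of brushes, 76 mm wide, 220 mm high, left side of the bench. Origin at its underside.
- medium_bottle: Bystander: amber bottle 56 mm wide, 150 mm high, right side of the bench. Origin at its underside.

How it is judged:
On the way:
1. the lid is brought low, below 0.35 rad, with the hand on it (value of joint lid below 0.35 rad and contact force between the fingers and lid above 0.3 N), for 0.1 s.
At the end, for the whole second after the job is handed in: The lid is shut: snapped past its catch and resting on its rubber buffer (below 0.046 rad, bearing on the buffer with over 2 N), at rest and let go; every bystander within 30 mm of where it was (value of joint lid below 0.046 rad and contact force between lid and buffer above 2 N and velocity of joint lid between -0.05 and 0.05 rad/s and distance of each of tube_long, tube_short, gesso_jar, tape_roll, palette_knife, brush_pot, medium_bottle from where it was at the start of the episode below 0.03 m); the robot touches nothing.
It fails at once if the lid drops or slams: before it has passed the catch (above 0.1 rad) it comes down faster than 1.5 rad/s (0.37 m/s at the pull) (value of joint lid above 0.1 rad and velocity of joint lid below -1.5 rad/s).
It fails at once if the lid is forced: it is pushed onto its rubber buffer with more than 42 N (some 25 N of push at the pull after it is home) (contact force between lid and buffer above 42 N).
It fails at once if a bystander is moved more than 30 mm (distance of any of tube_long, tube_short, gesso_jar, tape_roll, palette_knife, brush_pot, medium_bottle from where it was at the start of the episode above 0.03 m).
It also fails if it takes over 61 s, if anything falls off the work surface, if the arm or the gripper's body presses on something with over 40 N, if the wrist force passes 120 N, or if a joint passes its speed limit or range.

## Working session

There is one attempt and no reset: what is moved stays moved. The work goes in short steps, Python scripts to look and compute and a tool call to move; the robot and the scene stay as the last step left them, time stands still between calls to the robot, and variables do not carry over. Pictures are saved under pics/ and viewed, and the job is handed in when it is done.

Besides the shell and the picture viewer there is one more tool, called after "Request:" as name(argument=value, ...) on one line, values as JSON. arm_command: Moves the arm, as the interface text tells. Shift numbers are shares of 1000 mm and turn numbers shares of 45 degrees, none past 1 either way. Its arguments: {"type":"object","properties":{"deltas":{"type":"array","items":{"type":"object","properties":{"dx":{"type":"number","minimum":-1,"maximum":1},"dy":{"type":"number","minimum":-1,"maximum":1},"dz":{"type":"number","minimum":-1,"maximum":1},"wx":{"type":"number","minimum":-1,"maximum":1},"wy":{"type":"number","minimum":-1,"maximum":1},"wz":{"type":"number","minimum":-1,"maximum":1}}}},"claw":{"type":"number"},"grip_force":{"type":"number"}},"required":["deltas"]}

```bash
mkdir -p pics; ls; python3 - <<'E'
from plant import r
import cv2
s=r.get_state()
print({k:(v if not hasattr(v,'tolist') else v.tolist()) for k,v in s.items()})
for n in("side","top"):
    c=r.get_calibration(n);print(n,c)
    cv2.imwrite(f"pics/{n}0.png",cv2.cvtColor(r.snapshot(n),cv2.COLOR_RGB2BGR))
E
```

```text
pics
{'clock': 0.0, 'q': [-1.1111930134201133, 0.6899933582418016, -0.19449322948959866, 1.5663506764896455, 0.15730782531304893, 0.9025132993251785, -0.21508093082915786], 'qd': [0.0012673940034732857, -0.001239600435997885, 0.0004796668259872274, 0.0005092619065492048, 0.001058650970664255, -7.835986085667627e-05, 0.0009608140313779527], 'joint_torque': [5.687834118361934e-05, -52.75534629821777, -1.2667002528905869, -15.342618227005005, -0.05264206789433956, 0.006413630180759355, 0.00016814542505017016], 'tool_pos': [0.25805524252711437, 0.5688724860041988, 0.40390160891553284], 'eef_rot': [0.6918051192000582, -0.14946255212697995, 0.14929193206606853, -0.6904915217294587], 'contact_force': [0.021641605202991757, 0.7235215721948751, -1.143282597838903], 'moment': [-0.01795896165311945, 0.0258547839346951, 0.03577709528107481], 'opening': 0.9981560074039209}
side {'vertical_fov': 43.74205135741723, 'cx': 278.9277752668938, 'cy': 216.19655733720614, 'R': array([[ 0.74100783, -0.67143367, -0.00917788],
       [-0.49997739, -0.54255828, -0.67502083],
       [ 0.44825218,  0.50478445, -0.73774158]]), 't': array([-0.40857661,  0.35569079,  1.2751111 ])}
top {'vertical_fov': 43.87847856152371, 'cx': 283.92291427416444, 'cy': 207.78361854497243, 'R': array([[ 0.00705329, -0.99996894, -0.00351585],
       [-0.98689692, -0.00639422, -0.16122527],
       [ 0.16119778,  0.00460695, -0.98691137]]), 't': array([0.02743827, 0.58579792, 1.62267847])}
```

View pics/side0.png

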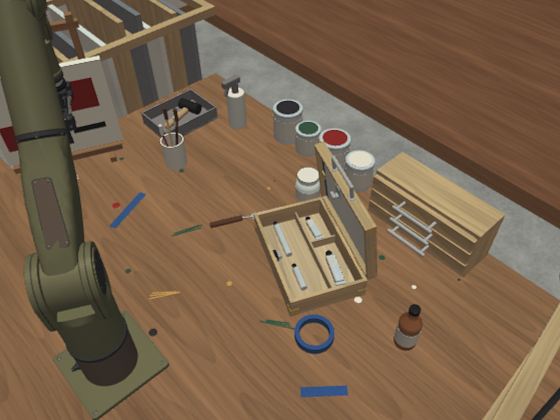

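View pics/top0.png

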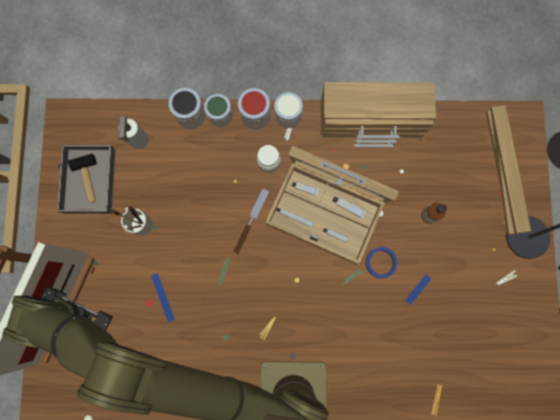

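The side view shows the case open at about (310,250), lid upright with the pull on top near (338,175). The top view shows the case at about (328,212), with the pull near (343,172). I'll zoom in for accurate corner positions.

```bash
python3 - <<'E'
import cv2
a=cv2.imread("pics/side0.png")[130:320,230:400]
cv2.imwrite("pics/side0z.png",cv2.resize(a,None,fx=3.1,fy=3.1,interpolation=cv2.INTER_CUBIC))
a=cv2.imread("pics/top0.png")[135:275,250:410]
cv2.imwrite("pics/top0z.png",cv2.resize(a,None,fx=4,fy=4,interpolation=cv2.INTER_CUBIC))
E
```

```text
(no output)
```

View pics/side0z.png

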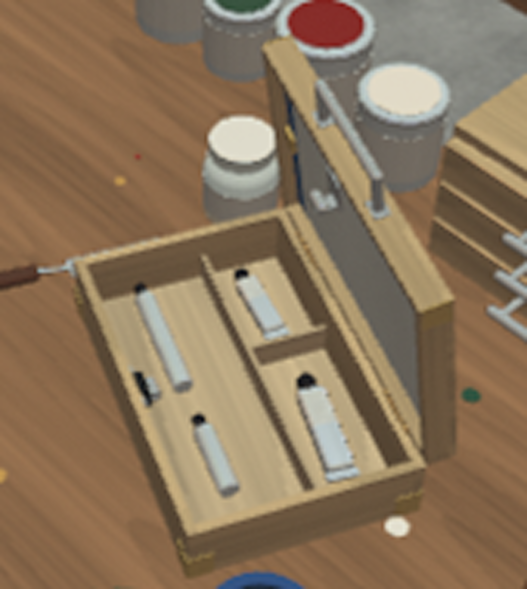

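View pics/top0z.png

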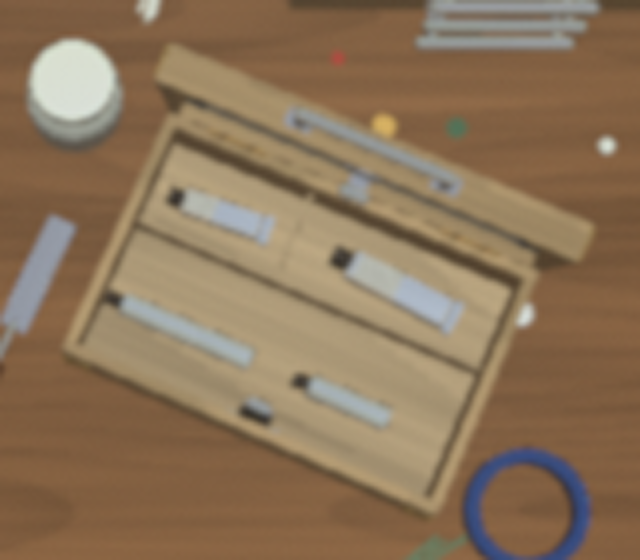

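The side zoom gives bar ends at about (320,88) and (377,178). The top zoom gives bar ends at about (293,116) and (452,186), plus four rim corners. I'll fit the case pose and lid angle to these.

```bash
cat > h.py <<'E'
import numpy as np
from scipy.optimize import least_squares
from scipy.spatial.transform import Rotation as Ro
CAL=None
def proj(c,X):
    p=np.asarray(X)@np.asarray(c['R']).T+c['t']
    f=210/np.tan(np.radians(c['vertical_fov'])/2)
    return np.stack([c['cx']+f*p[...,0]/p[...,2],c['cy']+f*p[...,1]/p[...,2]],-1)
def lidpt(a,rr,h):  # in case frame: dist rr from hinge along lid, h above lid underside plane
    return np.array([0.105-rr*np.cos(a)+h*np.sin(a),0.07+rr*np.sin(a)+h*np.cos(a)])
def world(p,P):
    x,y,t=p[:3];P=np.asarray(P,float);c,s=np.cos(t),np.sin(t)
    return np.stack([x+c*P[...,0]-s*P[...,1],y+s*P[...,0]+c*P[...,1],P[...,2]],-1)
E
python3 - <<'E'
from h import *
from plant import r
cs,ct=r.get_calibration('side'),r.get_calibration('top')
def z(l,s,o): return (np.array(l)+.5)/s-.5+np.array(o)
side=z([(75,263),(188,535),(422,465),(320,88),(377,178)],3.1,(230,130))
top=z([(68,350),(435,513),(533,275),(175,112),(295,116),(450,186)],4,(250,135))
def model(p):
    rim={k:np.array(v) for k,v in dict(fl=(-.105,.16,.07),fr=(-.105,-.16,.07),br=(.105,-.16,.07),bl=(.105,.16,.07)).items()}
    b=lidpt(p[3],.247,.014)
    e=[np.array([b[0],s*.05,b[1]]) for s in(1,-1)]
    S=world(p,[rim['fl'],rim['fr'],rim['br'],*e]);T=world(p,[rim['fl'],rim['fr'],rim['br'],rim['bl'],*e])
    return proj(cs,S)-side,proj(ct,T)-top
f=lambda p:np.concatenate([m.ravel() for m in model(p)])
o=least_squares(f,[.55,-.15,-.3,1.5],loss='soft_l1')
print(o.x); a,b=model(o.x);print(a.round(1));print(b.round(1))
p=o.x
for q in(p[3],): 
    b=lidpt(q,.247,.014);print('pull',world(p,[b[0],0,b[1]]),'hinge',world(p,[.105,0,.07]))
np.save('p.npy',p)
E
```

```text
[ 0.56752791 -0.09842774 -0.41637162  1.41348856]
[[-0.1 -1.3]
 [-0.1  0.2]
 [ 1.5  0.6]
 [ 0.8  0.8]
 [-1.4 -1.6]]
[[-1.6 -0.1]
 [ 0.4  1.1]
 [ 1.8 -0.2]
 [-1.1  0.2]
 [ 3.3  1.1]
 [-1.6 -1.6]]
pull [ 0.64081378 -0.13083678  0.31614344] hinge [ 0.66355696 -0.14089444  0.07      ]
```

```bash
cat >> h.py <<'E'
p=np.load('p.npy') if __import__('os').path.exists('p.npy') else None
def targ(a,tilt=0.,off=(0,0,0),pp=None):
    """tool pose with grasp point at the pull for lid angle a; tool tilted about the bar by tilt (tip swings toward hinge +)"""
    pp=p if pp is None else pp
    b=lidpt(a,.247,.014); g=world(pp,[b[0],0,b[1]])
    c,s=np.cos(pp[2]),np.sin(pp[2]); ex=np.array([c,s,0]);ey=np.array([-s,c,0]);ez=np.array([0,0,1.])
    ya=np.sin(tilt)*ex-np.cos(tilt)*ez
    g=g+off[0]*ex+off[1]*ey+off[2]*ez
    return g-.147*ya,ya,ey
def deltas(s,pos,ya,xd):
    R=Ro.from_quat(s['eef_rot']).as_matrix()
    x=xd if xd@R[:,0]>0 else -xd
    Rt=np.stack([x,ya,np.cross(x,ya)],1)
    return R.T@(pos-s['tool_pos']),(Ro.from_matrix(R.T@Rt).as_rotvec())
E
python3 - <<'E'
from h import *
from plant import r
s=r.get_state();print(Ro.from_quat(s['eef_rot']).as_matrix().round(3))
t=targ(p[3],off=(0,0,.09));print(t)
d,w=deltas(s,*t);print('d',d,'w',w,w/np.radians(45))
print(np.asarray(s['tool_pos']).round(4),s['clock'])
E
```

```text
[[ 0.911 -0.001  0.413]
 [-0.413 -0.002  0.911]
 [ 0.    -1.    -0.002]]
(array([ 0.64081378, -0.13083678,  0.55314344]), array([ 0., -0., -1.]), array([0.40444474, 0.91456244, 0.        ]))
d [ 0.63759638 -0.14831794 -0.47945259] w [1.22459943e-03 1.56140048e+00 1.35229111e-03] [1.55920843e-03 1.98803684e+00 1.72179052e-03]
[0.2581 0.5689 0.404 ] 0.1
```

Request:
arm_command(deltas=[{"dy": -0.045},{"dy": -0.09},{"dy": -0.13,"dx": 0.015,"dz": -0.011,"wy": 0.1},{"dx": 0.045,"dy": -0.148,"dz": -0.034,"wy": 0.28},{"dx": 0.082,"dy": -0.148,"dz": -0.062,"wy": 0.46}], claw=1, grip_force=10)

```text
invalid input at $.deltas[0]: expected keys dx, dy, dz, wx, wy, wz
```

```bash
cat > d.py <<'E'
import sys
from h import *
from plant import r
s=r.get_state()
a=float(sys.argv[1]);off=eval(sys.argv[2]);tilt=float(sys.argv[3]) if len(sys.argv)>3 else 0
t=targ(a,tilt,off)
d,w=deltas(s,*t);print('d',d.round(4),'w',(w/np.radians(45)).round(4),'pos',np.array(s['tool_pos']).round(4),'clk',s['clock'],'op',round(s['opening'],3))
print('q',np.round(s['q'],2),'F',np.round(s['contact_force'],1),'M',np.round(s['moment'],2))
E
python3 d.py 1.4135 "(0,0,.09)"
```

```text
d [ 0.6376 -0.1483 -0.4795] w [1.600e-03 1.988e+00 1.700e-03] pos [0.2581 0.5689 0.404 ] clk 0.1 op 1.0
q [-1.11  0.69 -0.19  1.57  0.16  0.9  -0.22] F [-0.3  0.   0.7] M [-0.02  0.    0.03]
```

Request:
arm_command(deltas=[{"dx": 0,"dy": -0.045,"dz": 0,"wx": 0,"wy": 0,"wz": 0},{"dx": 0,"dy": -0.09,"dz": 0,"wx": 0,"wy": 0,"wz": 0},{"dx": 0.015,"dy": -0.13,"dz": -0.011,"wx": 0,"wy": 0.1,"wz": 0},{"dx": 0.045,"dy": -0.148,"dz": -0.034,"wx": 0,"wy": 0.28,"wz": 0},{"dx": 0.082,"dy": -0.148,"dz": -0.062,"wx": 0,"wy": 0.46,"wz": 0}], claw=1, grip_force=10)

```text
clock: 0.6
tool_pos: [0.3067, 0.4795, 0.5555]
eef_rot: [-0.65, 0.272, -0.272, 0.655]
contact_force: [0.3, 0.3, -0.4]
opening: 1.0
```

```bash
python3 d.py 1.4135 "(0,0,.09)"
```

```text
d [ 0.6686 -0.001  -0.1927] w [-0.0043  1.5251 -0.0082] pos [0.3067 0.4795 0.5555] clk 0.6 op 1.0
q [-1.01  0.46 -0.11  1.51  0.05  1.16 -0.36] F [ 0.3  0.3 -0.4] M [-0.06 -0.06 -0.01]
```

Request:
arm_command(deltas=[{"dx": 0.044,"dy": 0,"dz": -0.013,"wx": 0,"wy": 0.12,"wz": 0},{"dx": 0.088,"dy": 0,"dz": -0.025,"wx": 0,"wy": 0.25,"wz": 0},{"dx": 0.132,"dy": 0,"dz": -0.038,"wx": 0,"wy": 0.37,"wz": 0},{"dx": 0.176,"dy": 0,"dz": -0.051,"wx": 0,"wy": 0.5,"wz": 0},{"dx": 0.22,"dy": 0,"dz": -0.063,"wx": 0,"wy": 0.62,"wz": 0}])

```text
clock: 1.1
tool_pos: [0.4183, 0.2767, 0.5526]
eef_rot: [0.568, -0.422, 0.422, -0.567]
contact_force: [1.7, -0.0, 0.8]
opening: 1.003
```

```bash
python3 d.py 1.4135 "(0,0,.09)"
```

```text
d [ 0.4544 -0.0006  0.0954] w [6.000e-04 9.031e-01 4.000e-04] pos [0.4183 0.2767 0.5526] clk 1.1 op 1.003
q [-0.71  0.35  0.04  1.71 -0.02  1.08 -0.36] F [ 1.7 -0.   0.8] M [-0.04  0.01 -0.07]
```

Request:
arm_command(deltas=[{"dx": 0.045,"dy": 0,"dz": 0.01,"wx": 0,"wy": 0.1,"wz": 0},{"dx": 0.09,"dy": 0,"dz": 0.019,"wx": 0,"wy": 0.2,"wz": 0},{"dx": 0.135,"dy": 0,"dz": 0.028,"wx": 0,"wy": 0.3,"wz": 0},{"dx": 0.18,"dy": 0,"dz": 0.038,"wx": 0,"wy": 0.4,"wz": 0},{"dx": 0.225,"dy": 0,"dz": 0.047,"wx": 0,"wy": 0.5,"wz": 0}])

```text
clock: 1.6
tool_pos: [0.5291, 0.0755, 0.5525]
eef_rot: [-0.475, 0.524, -0.524, 0.475]
contact_force: [0.9, 0.6, 0.2]
opening: 0.997
```

```bash
python3 d.py 1.4135 "(0,0,.09)"
```

```text
d [ 0.1943 -0.0008  0.1315] w [0.0008 0.4043 0.    ] pos [0.5291 0.0755 0.5525] clk 1.6 op 0.997
q [-0.35  0.41  0.2   1.63 -0.09  1.11 -0.23] F [0.9 0.6 0.2] M [-0.04  0.03  0.03]
```

Request:
arm_command(deltas=[{"dx": 0.04,"dy": 0,"dz": 0.027,"wx": 0,"wy": 0.09,"wz": 0},{"dx": 0.08,"dy": 0,"dz": 0.054,"wx": 0,"wy": 0.18,"wz": 0},{"dx": 0.12,"dy": 0,"dz": 0.081,"wx": 0,"wy": 0.27,"wz": 0},{"dx": 0.16,"dy": 0,"dz": 0.108,"wx": 0,"wy": 0.36,"wz": 0},{"dx": 0.188,"dy": 0,"dz": 0.128,"wx": 0,"wy": 0.4,"wz": 0}])

```text
clock: 2.1
tool_pos: [0.6385, -0.1256, 0.552]
eef_rot: [0.387, -0.592, 0.593, -0.386]
contact_force: [0.7, -0.4, 0.4]
opening: 0.999
```

```bash
python3 d.py 1.4135 "(0,0,.09)"; python3 - <<'E'
from plant import r
import cv2
for n in("side","top"):
    cv2.imwrite(f"pics/{n}1.png",cv2.cvtColor(r.snapshot(n),cv2.COLOR_RGB2BGR))
E
```

```text
d [ 0.0038 -0.0011  0.0042] w [0.0005 0.0017 0.0024] pos [ 0.6385 -0.1256  0.552 ] clk 2.1 op 0.999
q [-0.02  0.62  0.29  1.27 -0.17  1.28 -0.15] F [ 0.7 -0.4  0.4] M [-0.02  0.09 -0.01]
```

View pics/side1.png

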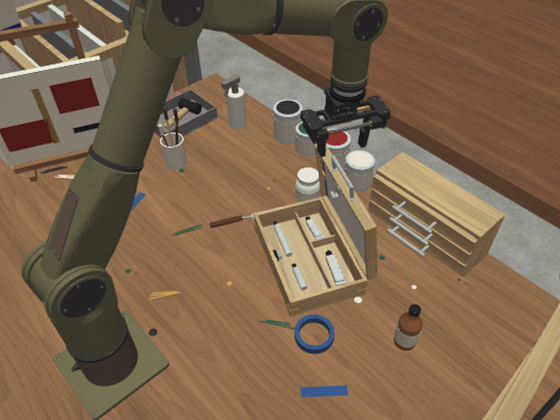

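View pics/top1.png

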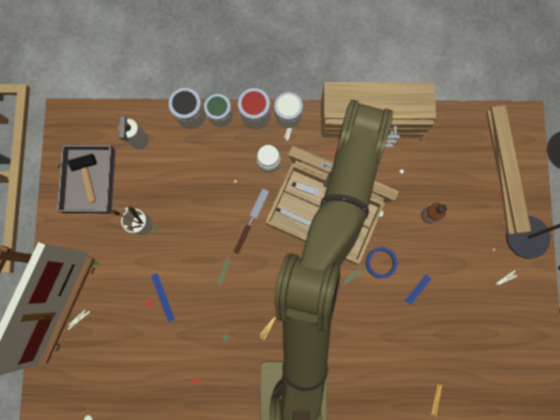

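The side view shows the open fingers at about (322,150) and (364,140), straddling above the bar at (338,172). The bench is undisturbed, so I descend.

Request:
arm_command(deltas=[{"dx": 0.004,"dy": 0.018,"dz": 0.004,"wx": 0,"wy": 0,"wz": 0},{"dx": 0.004,"dy": 0.036,"dz": 0.004,"wx": 0,"wy": 0,"wz": 0},{"dx": 0.004,"dy": 0.054,"dz": 0.004,"wx": 0,"wy": 0,"wz": 0},{"dx": 0.004,"dy": 0.072,"dz": 0.004,"wx": 0,"wy": 0,"wz": 0},{"dx": 0.004,"dy": 0.09,"dz": 0.004,"wx": 0,"wy": 0,"wz": 0}])

```text
clock: 2.7
tool_pos: [0.6398, -0.1261, 0.4617]
eef_rot: [-0.388, 0.592, -0.59, 0.388]
contact_force: [0.4, -0.2, 0.2]
opening: 1.001
```

```bash
python3 d.py 1.4135 "(0,0,0)"; python3 - <<'E'
from plant import r
import cv2
a=r.snapshot('side')[:,:,::-1]
cv2.imwrite("pics/side2z.png",cv2.resize(a[80:270,260:430],None,fx=3.1,fy=3.1,interpolation=cv2.INTER_CUBIC))
E
```

```text
d [ 0.0039 -0.0015  0.0028] w [ 0.0018  0.0103 -0.001 ] pos [ 0.6398 -0.1261  0.4617] clk 2.7 op 1.001
q [-0.01  0.68  0.27  1.42 -0.19  1.07 -0.12] F [ 0.4 -0.2  0.2] M [-0.11  0.13 -0.02]
```

View pics/side2z.png

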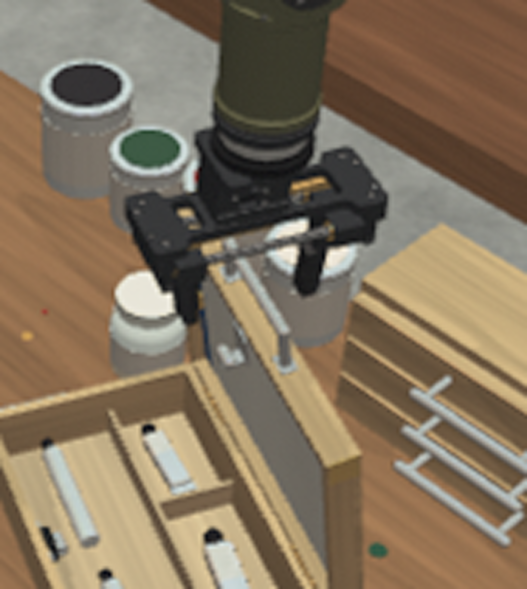

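The fingers straddle the bar near its middle, so I close gently.

Request:
arm_command(deltas=[{"dx": 0.003,"dy": 0,"dz": 0.002,"wx": 0,"wy": 0,"wz": 0},{"dx": 0.003,"dy": 0,"dz": 0.002,"wx": 0,"wy": 0,"wz": 0},{"dx": 0.003,"dy": 0,"dz": 0.002,"wx": 0,"wy": 0,"wz": 0},{"dx": 0.003,"dy": 0,"dz": 0.002,"wx": 0,"wy": 0,"wz": 0},{"dx": 0.003,"dy": 0,"dz": 0.002,"wx": 0,"wy": 0,"wz": 0}], claw=-1, grip_force=15)

```text
clock: 3.25
tool_pos: [0.6408, -0.131, 0.4633]
eef_rot: [0.387, -0.591, 0.592, -0.388]
contact_force: [-1.2, 0.5, -0.2]
opening: 0.567
```

```bash
python3 d.py 1.4135 "(0,0,0)"
```

```text
d [-0.0002  0.0002 -0.0001] w [-0.0012  0.0081 -0.0006] pos [ 0.6408 -0.131   0.4633] clk 3.25 op 0.567
q [-0.01  0.68  0.27  1.41 -0.19  1.07 -0.11] F [-1.2  0.5 -0.2] M [-0.08  0.06  0.03]
```

Request:
arm_command(deltas=[{"dx": 0,"dy": 0,"dz": 0,"wx": 0,"wy": 0,"wz": 0},{"dx": 0,"dy": 0,"dz": 0,"wx": 0,"wy": 0,"wz": 0},{"dx": 0,"dy": 0,"dz": 0,"wx": 0,"wy": 0,"wz": 0},{"dx": 0,"dy": 0,"dz": 0,"wx": 0,"wy": 0,"wz": 0},{"dx": 0,"dy": 0,"dz": 0,"wx": 0,"wy": 0,"wz": 0}])

```text
clock: 3.75
tool_pos: [0.6408, -0.1311, 0.4627]
eef_rot: [0.388, -0.591, 0.591, -0.388]
contact_force: [3.1, -0.4, -1.8]
opening: 0.118
```

```bash
python3 d.py 1.4135 "(0,0,0)"
```

```text
d [-0.0002 -0.0005 -0.0001] w [-0.0004  0.0081 -0.0001] pos [ 0.6408 -0.1311  0.4627] clk 3.75 op 0.118
q [-0.01  0.69  0.27  1.41 -0.19  1.07 -0.11] F [ 3.1 -0.4 -1.8] M [-0.21 -0.28 -0.03]
```

The bar is gripped (opening 10.4 mm). Next I work out increments along the arc.

```bash
cat > arc.py <<'E'
import sys
from h import *
from plant import r
s=r.get_state()
a0,a1=float(sys.argv[1]),float(sys.argv[2]); off=eval(sys.argv[3]) if len(sys.argv)>3 else (0,0,0)
R=Ro.from_quat(s['eef_rot']).as_matrix()
c,sn=np.cos(p[2]),np.sin(p[2]);ex=np.array([c,sn,0]);ey=np.array([-sn,c,0])
F=np.array(s['contact_force']);q=targ(a0)[0]
e=np.array(s['tool_pos'])-q
print('clk',round(s['clock'],2),'op',round(s['opening'],3),'F case x,y,z',np.round([F@ex,F@ey,F[2]],1),'err to arc x,y,z mm',np.round(1e3*np.array([e@ex,e@ey,e[2]]),1),'v',np.round(np.abs(s['qd']).max(),3))
# lid angle estimates from measured grasp pt
g=np.array(s['tool_pos'])+.147*R[:,1];h=world(p,[.105,0,.07]);dx=-(g-h)@ex;dz=g[2]-h[2]
rho=np.hypot(.247,.014);print('angle',round(np.arctan2(dz,dx)-np.arctan2(.014,.247),4),'radius',round(np.hypot(dx,dz)*1e3,1),'nominal',round(rho*1e3,1),'q',np.round(s['q'],2))
for k in range(1,6):
    d=targ(a0+(a1-a0)*k/5)[0]-targ(a0)[0]+(off[0]*ex+off[1]*ey+np.array([0,0,off[2]]))*k/5
    print((R.T@d).round(4))
E
python3 arc.py 1.4135 1.30
```

```text
clk 3.75 op 0.118 F case x,y,z [ 3.   0.8 -1.8] err to arc x,y,z mm [ 0.1 -0.2 -0.5] v 0.01
angle 1.414 radius 246.9 nominal 247.4 q [-0.01  0.69  0.27  1.41 -0.19  1.07 -0.11]
[-0.      0.0006 -0.0056]
[-0.0001  0.0014 -0.0111]
[-0.0001  0.0023 -0.0167]
[-0.0001  0.0033 -0.0222]
[-0.0002  0.0044 -0.0277]
```

Request:
arm_command(deltas=[{"dx": 0,"dy": 0.0006,"dz": -0.0055,"wx": 0,"wy": 0,"wz": 0},{"dx": 0,"dy": 0.0014,"dz": -0.011,"wx": 0,"wy": 0,"wz": 0},{"dx": 0,"dy": 0.0023,"dz": -0.0167,"wx": 0,"wy": 0,"wz": 0},{"dx": 0,"dy": 0.0033,"dz": -0.0222,"wx": 0,"wy": 0,"wz": 0},{"dx": 0,"dy": 0.0044,"dz": -0.0277,"wx": 0,"wy": 0,"wz": 0}])

```text
clock: 4.25
tool_pos: [0.6148, -0.1197, 0.4579]
eef_rot: [-0.388, 0.591, -0.591, 0.388]
contact_force: [2.7, -0.9, -5.4]
opening: 0.097
```

```bash
python3 arc.py 1.30 1.15
```

```text
clk 4.25 op 0.097 F case x,y,z [ 2.8  0.3 -5.4] err to arc x,y,z mm [-0.5 -0.3 -0.9] v 0.19
angle 1.2969 radius 246.7 nominal 247.4 q [-0.03  0.65  0.27  1.51 -0.19  1.01 -0.12]
[-0.      0.0017 -0.0072]
[-0.0001  0.0036 -0.0144]
[-0.0001  0.0057 -0.0215]
[-0.0002  0.008  -0.0286]
[-0.0002  0.0106 -0.0355]
```

Request:
arm_command(deltas=[{"dx": 0,"dy": 0.0019,"dz": -0.0072,"wx": 0,"wy": 0,"wz": 0},{"dx": 0,"dy": 0.004,"dz": -0.0144,"wx": 0,"wy": 0,"wz": 0},{"dx": 0,"dy": 0.0062,"dz": -0.0215,"wx": 0,"wy": 0,"wz": 0},{"dx": 0,"dy": 0.0086,"dz": -0.0286,"wx": 0,"wy": 0,"wz": 0},{"dx": 0,"dy": 0.0112,"dz": -0.0355,"wx": 0,"wy": 0,"wz": 0}])

```text
clock: 4.75
tool_pos: [0.5823, -0.1055, 0.4469]
eef_rot: [0.388, -0.591, 0.591, -0.388]
contact_force: [3.6, -1.3, -6.4]
opening: 0.096
```

```bash
python3 arc.py 1.15 1.0
```

```text
clk 4.75 op 0.096 F case x,y,z [ 3.8  0.3 -6.4] err to arc x,y,z mm [-0.5 -0.5 -1.3] v 0.24
angle 1.1466 radius 246.4 nominal 247.4 q [-0.05  0.61  0.27  1.63 -0.19  0.93 -0.13]
[-0.      0.0027 -0.0069]
[-0.0001  0.0057 -0.0137]
[-0.0001  0.0088 -0.0204]
[-0.0002  0.0122 -0.027 ]
[-0.0002  0.0158 -0.0336]
```

Request:
arm_command(deltas=[{"dx": 0,"dy": 0.003,"dz": -0.0069,"wx": 0,"wy": 0,"wz": 0},{"dx": 0,"dy": 0.0062,"dz": -0.0137,"wx": 0,"wy": 0,"wz": 0},{"dx": 0,"dy": 0.0095,"dz": -0.0204,"wx": 0,"wy": 0,"wz": 0},{"dx": 0,"dy": 0.013,"dz": -0.027,"wx": 0,"wy": 0,"wz": 0},{"dx": 0,"dy": 0.0168,"dz": -0.0336,"wx": 0,"wy": 0,"wz": 0}])

```text
clock: 5.25
tool_pos: [0.5515, -0.0921, 0.4303]
eef_rot: [-0.388, 0.591, -0.591, 0.388]
contact_force: [2.7, 1.3, -2.5]
opening: 0.094
```

```bash
python3 arc.py 1.0 0.85
```

```text
clk 5.25 op 0.094 F case x,y,z [ 1.9  2.3 -2.5] err to arc x,y,z mm [-0.5 -0.7 -2.1] v 0.238
angle 0.994 radius 245.8 nominal 247.4 q [-0.07  0.58  0.26  1.75 -0.19  0.83 -0.13]
[-0.      0.0037 -0.0064]
[-0.0001  0.0077 -0.0127]
[-0.0001  0.0118 -0.0189]
[-0.0002  0.0161 -0.0249]
[-0.0002  0.0206 -0.0308]
```

Request:
arm_command(deltas=[{"dx": 0,"dy": 0.0037,"dz": -0.0064,"wx": 0,"wy": 0,"wz": 0},{"dx": 0,"dy": 0.0077,"dz": -0.0127,"wx": 0,"wy": 0,"wz": 0},{"dx": 0,"dy": 0.0118,"dz": -0.0189,"wx": 0,"wy": 0,"wz": 0},{"dx": 0,"dy": 0.0161,"dz": -0.0249,"wx": 0,"wy": 0,"wz": 0},{"dx": 0,"dy": 0.0206,"dz": -0.0308,"wx": 0,"wy": 0,"wz": 0}])

```text
clock: 5.75
tool_pos: [0.5236, -0.0799, 0.4094]
eef_rot: [0.387, -0.591, 0.591, -0.388]
contact_force: [5.3, -0.3, -5.0]
opening: 0.094
```

```bash
python3 arc.py 0.85 0.7
```

```text
clk 5.75 op 0.094 F case x,y,z [ 5.   1.8 -5. ] err to arc x,y,z mm [-0.1 -0.8 -2.4] v 0.212
angle 0.844 radius 245.5 nominal 247.4 q [-0.09  0.57  0.25  1.86 -0.2   0.73 -0.14]
[-0.      0.0047 -0.0058]
[-0.0001  0.0095 -0.0114]
[-0.0001  0.0145 -0.0169]
[-0.0001  0.0196 -0.0222]
[-0.0002  0.025  -0.0274]
```

Request:
arm_command(deltas=[{"dx": 0,"dy": 0.0048,"dz": -0.0056,"wx": 0,"wy": 0,"wz": 0},{"dx": 0,"dy": 0.0097,"dz": -0.011,"wx": 0,"wy": 0,"wz": 0},{"dx": 0,"dy": 0.0148,"dz": -0.0163,"wx": 0,"wy": 0,"wz": 0},{"dx": 0,"dy": 0.02,"dz": -0.0214,"wx": 0,"wy": 0,"wz": 0},{"dx": 0,"dy": 0.0255,"dz": -0.0264,"wx": 0,"wy": 0,"wz": 0}])

```text
clock: 6.25
tool_pos: [0.499, -0.0692, 0.3838]
eef_rot: [-0.388, 0.592, -0.591, 0.388]
contact_force: [3.5, 1.8, -1.3]
opening: 0.088
```

```bash
python3 arc.py 0.70 0.55
```

```text
clk 6.25 op 0.088 F case x,y,z [ 2.5  3.  -1.3] err to arc x,y,z mm [ 0.4 -1.  -3. ] v 0.226
angle 0.6918 radius 245.2 nominal 247.4 q [-0.1   0.58  0.23  1.96 -0.22  0.63 -0.14]
[-0.      0.0055 -0.005 ]
[-0.0001  0.0111 -0.0099]
[-0.0001  0.0169 -0.0145]
[-0.0001  0.0228 -0.019 ]
[-0.0001  0.0288 -0.0233]
```

```bash
python3 - <<'E'
from plant import r
import cv2
a=r.snapshot('side')[:,:,::-1]
cv2.imwrite("pics/side3z.png",cv2.resize(a[110:310,220:390],None,fx=3.,fy=3.,interpolation=cv2.INTER_CUBIC))
E
```

```text
(no output)
```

View pics/side3z.png

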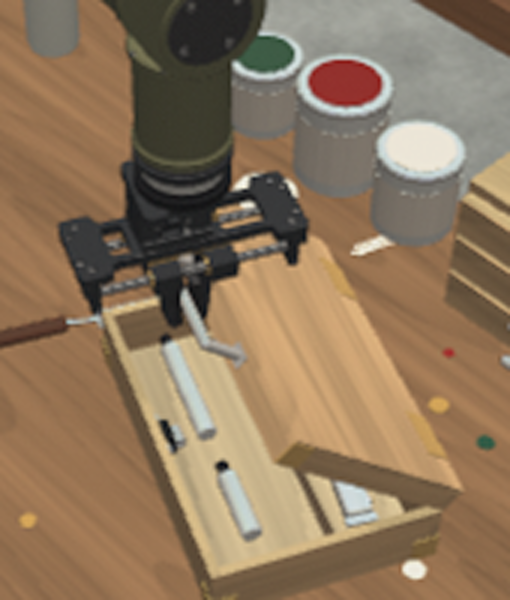

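The picture shows the lid half down with the bar held well inside the fingers near (190,300) in the zoom, and the tubes untouched. I continue down.

Request:
arm_command(deltas=[{"dx": 0,"dy": 0.0053,"dz": -0.0049,"wx": 0,"wy": 0,"wz": 0},{"dx": 0,"dy": 0.0108,"dz": -0.0096,"wx": 0,"wy": 0,"wz": 0},{"dx": 0,"dy": 0.0164,"dz": -0.0141,"wx": 0,"wy": 0,"wz": 0},{"dx": 0,"dy": 0.0222,"dz": -0.0185,"wx": 0,"wy": 0,"wz": 0},{"dx": 0,"dy": 0.028,"dz": -0.0227,"wx": 0,"wy": 0,"wz": 0}])

```text
clock: 6.8
tool_pos: [0.4782, -0.0602, 0.3557]
eef_rot: [-0.388, 0.591, -0.591, 0.388]
contact_force: [1.9, 5.4, -1.5]
opening: 0.088
```

```bash
python3 arc.py 0.55 0.42
```

```text
clk 6.8 op 0.088 F case x,y,z [-0.4  5.7 -1.5] err to arc x,y,z mm [ 1.1 -1.1 -2.3] v 0.23
angle 0.5447 radius 245.2 nominal 247.4 q [-0.1   0.6   0.21  2.05 -0.24  0.52 -0.13]
[-0.      0.0053 -0.0036]
[-0.      0.0108 -0.007 ]
[-0.0001  0.0163 -0.0104]
[-0.0001  0.0219 -0.0135]
[-0.0001  0.0275 -0.0166]
```

Request:
arm_command(deltas=[{"dx": -0.0003,"dy": 0.0053,"dz": -0.0036,"wx": 0,"wy": 0,"wz": 0},{"dx": -0.0006,"dy": 0.0108,"dz": -0.007,"wx": 0,"wy": 0,"wz": 0},{"dx": -0.0009,"dy": 0.0163,"dz": -0.0104,"wx": 0,"wy": 0,"wz": 0},{"dx": -0.0012,"dy": 0.0219,"dz": -0.0135,"wx": 0,"wy": 0,"wz": 0},{"dx": -0.0015,"dy": 0.0275,"dz": -0.0166,"wx": 0,"wy": 0,"wz": 0}])

```text
clock: 7.3
tool_pos: [0.4633, -0.0532, 0.3281]
eef_rot: [-0.388, 0.592, -0.591, 0.387]
contact_force: [-1.6, 0.5, -0.3]
opening: 0.082
```

```bash
python3 arc.py 0.42 0.30
```

```text
clk 7.3 op 0.082 F case x,y,z [-1.7 -0.2 -0.3] err to arc x,y,z mm [ 1.2 -0.8 -2.4] v 0.211
angle 0.4134 radius 245.4 nominal 247.4 q [-0.1   0.63  0.18  2.12 -0.26  0.41 -0.12]
[-0.      0.0053 -0.0027]
[-0.      0.0107 -0.0052]
[-0.0001  0.0161 -0.0076]
[-0.0001  0.0216 -0.0098]
[-0.0001  0.0271 -0.012 ]
```

Joint 6 is nearing its lower limit, so I'll tilt the fingertips slightly toward the base while lowering.

```bash
cat > arc2.py <<'E'
import sys
from h import *
from plant import r
s=r.get_state()
a0,a1,t0,t1=map(float,sys.argv[1:5])
R=Ro.from_quat(s['eef_rot']).as_matrix()
c,sn=np.cos(p[2]),np.sin(p[2]);ex=np.array([c,sn,0]);ey=np.array([-sn,c,0])
F=np.array(s['contact_force']);M=np.array(s['moment']);e=np.array(s['tool_pos'])-targ(a0,t0)[0]
g=np.array(s['tool_pos'])+.147*R[:,1];h=world(p,[.105,0,.07]);dx=-(g-h)@ex;dz=g[2]-h[2]
print('clk',round(s['clock'],2),'op',round(s['opening'],3),'F case x,y,z',np.round([F@ex,F@ey,F[2]],1),'M',np.round([M@ex,M@ey,M[2]],2),'err',np.round(1e3*np.array([e@ex,e@ey,e[2]]),1))
print('tilt',round(np.arcsin(R[:,1]@ex),3),np.round(R[:,1]@ey,3),'grasp z',g[2].round(4),'angle',round(np.arctan2(dz,dx)-np.arctan2(.014,.247),4),'radius',round(np.hypot(dx,dz)*1e3,1),'q',np.round(s['q'],2))
def Rm(t):
    _,ya,_=targ(1,t);x=-ey;return np.stack([x,ya,np.cross(x,ya)],1)
for k in range(1,6):
    t=t0+(t1-t0)*k/5
    d=targ(a0+(a1-a0)*k/5,t)[0]-targ(a0,t0)[0]
    print((R.T@d).round(4),(Ro.from_matrix(Rm(t0).T@Rm(t)).as_rotvec()/np.radians(45)).round(4))
E
python3 arc2.py .42 .33 0 -.14
```

```text
clk 7.3 op 0.082 F case x,y,z [-1.7 -0.2 -0.3] M [-0.13  0.1  -0.06] err [ 1.2 -0.8 -2.4]
tilt -0.001 -0.001 grasp z 0.1811 angle 0.4134 radius 245.4 q [-0.1   0.63  0.18  2.12 -0.26  0.41 -0.12]
[0.     0.004  0.0021] [-0.0357  0.      0.    ]
[0.     0.0082 0.0043] [-0.0713  0.      0.    ]
[0.     0.0125 0.0065] [-0.107  0.     0.   ]
[0.     0.017  0.0089] [-0.1426  0.     -0.    ]
[0.     0.0216 0.0112] [-0.1783  0.     -0.    ]
```

Request:
arm_command(deltas=[{"dx": 0,"dy": 0.004,"dz": 0.0021,"wx": -0.0357,"wy": 0,"wz": 0},{"dx": 0,"dy": 0.0082,"dz": 0.0043,"wx": -0.0713,"wy": 0,"wz": 0},{"dx": 0,"dy": 0.0125,"dz": 0.0065,"wx": -0.107,"wy": 0,"wz": 0},{"dx": 0,"dy": 0.017,"dz": 0.0089,"wx": -0.1426,"wy": 0,"wz": 0},{"dx": 0,"dy": 0.0216,"dz": 0.0112,"wx": -0.1783,"wy": 0,"wz": 0}])

```text
clock: 7.8
tool_pos: [0.4736, -0.0576, 0.3065]
eef_rot: [-0.415, 0.633, -0.547, 0.358]
contact_force: [-5.1, -2.3, 0.4]
opening: 0.08
```

```bash
python3 arc2.py .33 .25 -.14 -.17
```

```text
clk 7.8 op 0.08 F case x,y,z [-3.7 -4.1  0.4] M [-0.77  0.67  0.13] err [ 1.2 -0.6 -2.3]
tilt -0.145 -0.002 grasp z 0.1611 angle 0.3224 radius 246.1 q [-0.05  0.7   0.15  2.04 -0.27  0.56 -0.1 ]
[-0.      0.0038 -0.    ] [-0.0076 -0.      0.    ]
[-0.      0.0077 -0.    ] [-0.0153 -0.      0.    ]
[-0.      0.0116  0.0001] [-0.0229 -0.      0.    ]
[-0.      0.0155  0.0002] [-0.0306 -0.      0.    ]
[-0.      0.0194  0.0004] [-0.0382 -0.      0.    ]
```

Request:
arm_command(deltas=[{"dx": 0.0002,"dy": 0.0038,"dz": -0.0002,"wx": -0.0076,"wy": 0,"wz": 0},{"dx": 0.0004,"dy": 0.0077,"dz": -0.0004,"wx": -0.0153,"wy": 0,"wz": 0},{"dx": 0.0006,"dy": 0.0116,"dz": -0.0005,"wx": -0.0229,"wy": 0,"wz": 0},{"dx": 0.0007,"dy": 0.0155,"dz": -0.0005,"wx": -0.0306,"wy": 0,"wz": 0},{"dx": 0.0008,"dy": 0.0194,"dz": -0.0004,"wx": -0.0382,"wy": 0,"wz": 0}])

```text
clock: 8.3
tool_pos: [0.4707, -0.0565, 0.2875]
eef_rot: [-0.42, 0.64, -0.538, 0.353]
contact_force: [-4.5, -0.6, 0.3]
opening: 0.076
```

```bash
python3 arc2.py .25 .18 -.17 -.17
```

```text
clk 8.3 op 0.076 F case x,y,z [-3.9 -2.3  0.3] M [-0.54  0.66  0.07] err [ 0.5 -0.8 -2. ]
tilt -0.172 -0.001 grasp z 0.1427 angle 0.2425 radius 246.7 q [-0.04  0.74  0.13  2.05 -0.28  0.54 -0.09]
[-0.      0.0034 -0.0004] [0. 0. 0.]
[-0.      0.0069 -0.0008] [0. 0. 0.]
[-0.      0.0103 -0.0012] [0. 0. 0.]
[-0.      0.0138 -0.0015] [0. 0. 0.]
[-0.      0.0172 -0.0017] [0. 0. 0.]
```

```bash
python3 - <<'E'
from plant import r
import cv2
from h import *
c=r.get_calibration('side')
a=r.snapshot('side')[:,:,::-1].copy()
for an,col in((.20,(0,0,255)),(.25,(0,255,0)),(.30,(255,0,0))):
    b=lidpt(an,.247,.014);e=[[b[0],s*.05,b[1]] for s in(1,-1)]
    P=proj(c,world(p,e)); print(an,P.round(1))
cv2.imwrite("pics/side4z.png",cv2.resize(a[140:310,210:370],None,fx=3.5,fy=3.5,interpolation=cv2.INTER_CUBIC))
E
```

```text
0.2 [[253.9 228.5]
 [265.1 256.8]]
0.25 [[254.9 225.3]
 [266.3 253.5]]
0.3 [[256.2 221.9]
 [267.7 250.2]]
```

View pics/side4z.png

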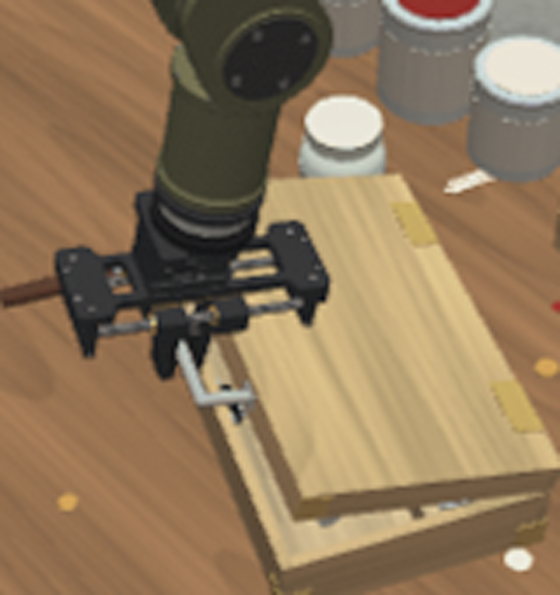

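The lid is still held, and the bar end at px (267,254) matches about 0.25 rad. I continue slowly.

Request:
arm_command(deltas=[{"dx": 0.0001,"dy": 0.0033,"dz": -0.0007,"wx": 0,"wy": 0,"wz": 0},{"dx": 0.0002,"dy": 0.0067,"dz": -0.0014,"wx": 0,"wy": 0,"wz": 0},{"dx": 0.0003,"dy": 0.01,"dz": -0.002,"wx": 0,"wy": 0,"wz": 0},{"dx": 0.0004,"dy": 0.0134,"dz": -0.0026,"wx": 0,"wy": 0,"wz": 0},{"dx": 0.0005,"dy": 0.0167,"dz": -0.003,"wx": 0,"wy": 0,"wz": 0}])

```text
clock: 8.85
tool_pos: [0.466, -0.0545, 0.2718]
eef_rot: [-0.419, 0.639, -0.539, 0.354]
contact_force: [-3.3, 0.5, -0.2]
opening: 0.079
```

```bash
python3 arc2.py .18 .13 -.17 -.17
```

```text
clk 8.85 op 0.079 F case x,y,z [-3.2 -0.9 -0.2] M [-0.28  0.39  0.02] err [ 0.  -0.9 -1.1]
tilt -0.169 -0.001 grasp z 0.1269 angle 0.1758 radius 247.0 q [-0.03  0.76  0.11  2.08 -0.29  0.49 -0.08]
[-0.      0.0025 -0.0002] [0. 0. 0.]
[-0.      0.0049 -0.0003] [0. 0. 0.]
[-0.      0.0074 -0.0004] [0. 0. 0.]
[-0.      0.0099 -0.0005] [0. 0. 0.]
[-0.      0.0124 -0.0005] [0. 0. 0.]
```

Request:
arm_command(deltas=[{"dx": 0,"dy": 0.0025,"dz": -0.0004,"wx": 0,"wy": 0,"wz": 0},{"dx": 0,"dy": 0.0049,"dz": -0.0007,"wx": 0,"wy": 0,"wz": 0},{"dx": 0,"dy": 0.0074,"dz": -0.001,"wx": 0,"wy": 0,"wz": 0},{"dx": 0,"dy": 0.0099,"dz": -0.0012,"wx": 0,"wy": 0,"wz": 0},{"dx": 0,"dy": 0.0124,"dz": -0.0013,"wx": 0,"wy": 0,"wz": 0}], grip_force=30)

```text
clock: 9.35
tool_pos: [0.4632, -0.0534, 0.2599]
eef_rot: [-0.419, 0.639, -0.539, 0.354]
contact_force: [-1.1, 0.5, -0.6]
opening: 0.074
```

```bash
python3 arc2.py .13 .09 -.17 -.17
```

```text
clk 9.35 op 0.074 F case x,y,z [-1.2 -0.  -0.6] M [-0.06 -0.24  0.  ] err [-0.4 -1.  -0.9]
tilt -0.168 -0.0 grasp z 0.115 angle 0.1263 radius 247.3 q [-0.02  0.78  0.1   2.09 -0.3   0.45 -0.08]
[-0.     0.002 -0.   ] [0. 0. 0.]
[-0.     0.004 -0.   ] [0. 0. 0.]
[-0.      0.0059 -0.    ] [0. 0. 0.]
[-0.      0.0079 -0.    ] [0. 0. 0.]
[-0.      0.0099  0.    ] [0. 0. 0.]
```

Request:
arm_command(deltas=[{"dx": 0,"dy": 0.001,"dz": 0,"wx": 0,"wy": 0,"wz": 0},{"dx": 0,"dy": 0.002,"dz": 0,"wx": 0,"wy": 0,"wz": 0},{"dx": 0,"dy": 0.003,"dz": 0,"wx": 0,"wy": 0,"wz": 0},{"dx": 0,"dy": 0.004,"dz": 0,"wx": 0,"wy": 0,"wz": 0},{"dx": 0,"dy": 0.005,"dz": 0,"wx": 0,"wy": 0,"wz": 0}])

```text
clock: 9.85
tool_pos: [0.4624, -0.053, 0.2551]
eef_rot: [-0.419, 0.639, -0.539, 0.354]
contact_force: [1.6, 0.4, -1.6]
opening: 0.071
```

```bash
python3 arc2.py .11 .09 -.17 -.17
```

```text
clk 9.85 op 0.071 F case x,y,z [ 1.3  1.1 -1.6] M [ 0.1  -0.58 -0.03] err [-0.4 -1.  -0.8]
tilt -0.168 -0.0 grasp z 0.1102 angle 0.1065 radius 247.5 q [-0.02  0.79  0.09  2.09 -0.3   0.44 -0.07]
[-0.     0.001  0.   ] [0. 0. 0.]
[-0.     0.002  0.   ] [0. 0. 0.]
[-0.     0.003  0.   ] [0. 0. 0.]
[-0.     0.004  0.   ] [0. 0. 0.]
[-0.      0.0049  0.0001] [0. 0. 0.]
```

Request:
arm_command(deltas=[{"dx": 0,"dy": 0.0008,"dz": 0,"wx": 0,"wy": 0,"wz": 0},{"dx": 0,"dy": 0.0016,"dz": 0,"wx": 0,"wy": 0,"wz": 0},{"dx": 0,"dy": 0.0024,"dz": 0,"wx": 0,"wy": 0,"wz": 0},{"dx": 0,"dy": 0.0032,"dz": 0,"wx": 0,"wy": 0,"wz": 0},{"dx": 0,"dy": 0.004,"dz": 0,"wx": 0,"wy": 0,"wz": 0}])

```text
clock: 10.35
tool_pos: [0.4617, -0.0527, 0.2511]
eef_rot: [-0.419, 0.639, -0.539, 0.354]
contact_force: [4.4, 0.6, -1.3]
opening: 0.071
```

```bash
python3 arc2.py .094 .08 -.17 -.17
```

```text
clk 10.35 op 0.071 F case x,y,z [ 3.7  2.3 -1.3] M [ 0.31 -0.94 -0.08] err [-0.5 -1.  -0.9]
tilt -0.169 -0.001 grasp z 0.1062 angle 0.0902 radius 247.6 q [-0.02  0.8   0.09  2.1  -0.3   0.43 -0.07]
[-0.      0.0007  0.    ] [0. 0. 0.]
[-0.      0.0014  0.    ] [0. 0. 0.]
[-0.      0.0021  0.    ] [0. 0. 0.]
[-0.      0.0028  0.0001] [0. 0. 0.]
[-0.      0.0035  0.0001] [0. 0. 0.]
```

Request:
arm_command(deltas=[{"dx": -0.0001,"dy": 0.0007,"dz": 0.0003,"wx": 0,"wy": 0,"wz": 0},{"dx": -0.0002,"dy": 0.0014,"dz": 0.0006,"wx": 0,"wy": 0,"wz": 0},{"dx": -0.0003,"dy": 0.0021,"dz": 0.0008,"wx": 0,"wy": 0,"wz": 0},{"dx": -0.0004,"dy": 0.0028,"dz": 0.001,"wx": 0,"wy": 0,"wz": 0},{"dx": -0.0005,"dy": 0.0035,"dz": 0.001,"wx": 0,"wy": 0,"wz": 0}])

```text
clock: 10.85
tool_pos: [0.4615, -0.0525, 0.2474]
eef_rot: [-0.419, 0.64, -0.539, 0.353]
contact_force: [3.0, 1.0, -1.0]
opening: 0.072
```

```bash
python3 arc2.py .08 .07 -.17 -.17
```

```text
clk 10.85 op 0.072 F case x,y,z [ 2.4  2.1 -1. ] M [ 0.11 -0.71 -0.01] err [-0.3 -0.9 -1.2]
tilt -0.171 -0.001 grasp z 0.1025 angle 0.0752 radius 247.7 q [-0.02  0.8   0.09  2.1  -0.31  0.42 -0.07]
[-0.      0.0005  0.    ] [0. 0. 0.]
[-0.     0.001  0.   ] [0. 0. 0.]
[-0.      0.0015  0.0001] [0. 0. 0.]
[-0.      0.002   0.0001] [0. 0. 0.]
[-0.      0.0025  0.0001] [0. 0. 0.]
```

Request:
arm_command(deltas=[{"dx": -0.0001,"dy": 0.0006,"dz": 0.0002,"wx": 0,"wy": 0,"wz": 0},{"dx": -0.0002,"dy": 0.0012,"dz": 0.0004,"wx": 0,"wy": 0,"wz": 0},{"dx": -0.0003,"dy": 0.0018,"dz": 0.0006,"wx": 0,"wy": 0,"wz": 0},{"dx": -0.0004,"dy": 0.0024,"dz": 0.0007,"wx": 0,"wy": 0,"wz": 0},{"dx": -0.0005,"dy": 0.003,"dz": 0.0008,"wx": 0,"wy": 0,"wz": 0}])

```text
clock: 11.35
tool_pos: [0.4613, -0.0523, 0.2442]
eef_rot: [-0.42, 0.64, -0.539, 0.353]
contact_force: [-2.7, -1.4, 0.0]
opening: 0.073
```

```bash
python3 arc2.py .065 .055 -.17 -.17
```

```text
clk 11.35 op 0.073 F case x,y,z [-1.9 -2.4  0. ] M [-0.33 -0.11  0.03] err [-0.1 -0.8 -0.6]
tilt -0.172 -0.002 grasp z 0.0994 angle 0.0624 radius 247.7 q [-0.02  0.81  0.09  2.1  -0.31  0.41 -0.07]
[-0.      0.0005  0.    ] [0. 0. 0.]
[-0.      0.001   0.0001] [0. 0. 0.]
[-0.      0.0015  0.0001] [0. 0. 0.]
[-0.      0.002   0.0001] [0. 0. 0.]
[-0.      0.0025  0.0001] [0. 0. 0.]
```

Request:
arm_command(deltas=[{"dx": 0,"dy": 0.0005,"dz": 0,"wx": 0,"wy": 0,"wz": 0},{"dx": 0,"dy": 0.001,"dz": 0,"wx": 0,"wy": 0,"wz": 0},{"dx": 0,"dy": 0.0015,"dz": 0,"wx": 0,"wy": 0,"wz": 0},{"dx": 0,"dy": 0.002,"dz": 0,"wx": 0,"wy": 0,"wz": 0},{"dx": 0,"dy": 0.0025,"dz": 0,"wx": 0,"wy": 0,"wz": 0}])

```text
clock: 11.85
tool_pos: [0.461, -0.0521, 0.2418]
eef_rot: [-0.42, 0.64, -0.539, 0.353]
contact_force: [-5.9, -1.2, -0.8]
opening: 0.076
```

```bash
python3 arc2.py .055 .045 -.17 -.17
```

```text
clk 11.85 op 0.076 F case x,y,z [-4.9 -3.5 -0.8] M [-0.72  0.43  0.1 ] err [-0.2 -0.7 -0.6]
tilt -0.172 -0.002 grasp z 0.097 angle 0.0525 radius 247.8 q [-0.02  0.82  0.08  2.1  -0.31  0.41 -0.07]
[-0.      0.0005  0.    ] [0. 0. 0.]
[-0.      0.001   0.0001] [0. 0. 0.]
[-0.      0.0015  0.0001] [0. 0. 0.]
[-0.      0.002   0.0001] [0. 0. 0.]
[-0.      0.0025  0.0002] [0. 0. 0.]
```

Request:
arm_command(deltas=[{"dx": 0.0001,"dy": 0.0005,"dz": -0.0002,"wx": 0,"wy": 0,"wz": 0},{"dx": 0.0002,"dy": 0.001,"dz": -0.0004,"wx": 0,"wy": 0,"wz": 0},{"dx": 0.0003,"dy": 0.0015,"dz": -0.0006,"wx": 0,"wy": 0,"wz": 0},{"dx": 0.0004,"dy": 0.002,"dz": -0.0008,"wx": 0,"wy": 0,"wz": 0},{"dx": 0.0005,"dy": 0.0025,"dz": -0.0009,"wx": 0,"wy": 0,"wz": 0}])

```text
clock: 12.35
tool_pos: [0.4604, -0.052, 0.2396]
eef_rot: [-0.419, 0.639, -0.539, 0.353]
contact_force: [-4.0, -3.0, -1.0]
opening: 0.07
```

```bash
python3 arc2.py .045 .035 -.17 -.17;  python3 - <<'E'
from plant import r
import cv2
from h import *
c=r.get_calibration('side')
a=r.snapshot('side')[:,:,::-1].copy()
for an in(.0,.05,.1):
    b=lidpt(an,.247,.014);e=[[b[0],s*.05,b[1]] for s in(1,-1)]
    l=lidpt(an,.21,.028);e.append([l[0],-.16,l[1]]);l=lidpt(an,.21,.0);e.append([l[0],-.16,l[1]]);e.append([-.105,-.16,.07])
    P=proj(c,world(p,e)); print(an,((P-[220,170])*4).round(0).tolist())
cv2.imwrite("pics/side5z.png",cv2.resize(a[170:315,220:380],None,fx=4,fy=4,interpolation=cv2.INTER_CUBIC))
E
```

```text
clk 12.35 op 0.07 F case x,y,z [-2.5 -4.3 -1. ] M [-0.83  0.2   0.13] err [-0.5 -0.8 -0.4]
tilt -0.17 -0.001 grasp z 0.0947 angle 0.0433 radius 247.9 q [-0.01  0.82  0.08  2.1  -0.31  0.4  -0.07]
[-0.      0.0005  0.    ] [0. 0. 0.]
[-0.      0.001   0.0001] [0. 0. 0.]
[-0.      0.0015  0.0001] [0. 0. 0.]
[-0.      0.002   0.0001] [0. 0. 0.]
[-0.      0.0025  0.0002] [0. 0. 0.]
0.0 [[128.0, 284.0], [171.0, 397.0], [281.0, 504.0], [281.0, 530.0], [281.0, 530.0]]
0.05 [[128.0, 272.0], [172.0, 385.0], [284.0, 494.0], [281.0, 520.0], [281.0, 530.0]]
0.1 [[130.0, 260.0], [174.0, 373.0], [287.0, 483.0], [283.0, 510.0], [281.0, 530.0]]
```

View pics/side5z.png

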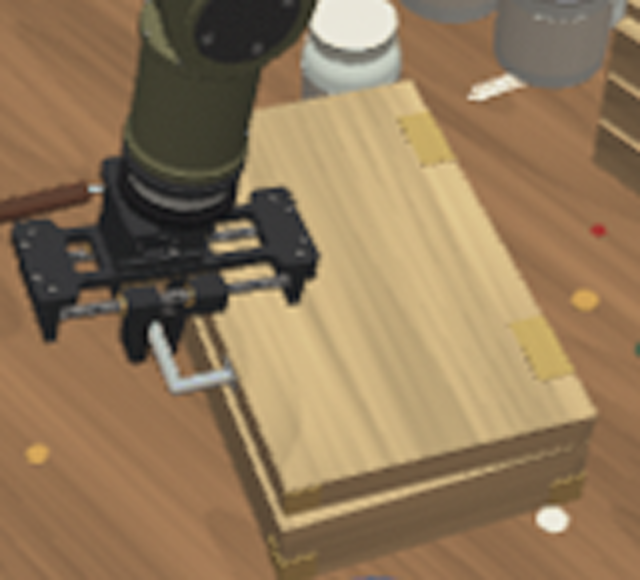

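The lid is nearly level with a gap of roughly 0.05–0.06 rad, and the bar is well in the grip. Now I feel for the catch.

Request:
arm_command(deltas=[{"dx": 0.0002,"dy": 0.0004,"dz": 0,"wx": 0,"wy": 0,"wz": 0},{"dx": 0.0004,"dy": 0.0008,"dz": -0.0001,"wx": 0,"wy": 0,"wz": 0},{"dx": 0.0005,"dy": 0.0012,"dz": -0.0002,"wx": 0,"wy": 0,"wz": 0},{"dx": 0.0006,"dy": 0.0016,"dz": -0.0003,"wx": 0,"wy": 0,"wz": 0},{"dx": 0.0006,"dy": 0.002,"dz": -0.0003,"wx": 0,"wy": 0,"wz": 0}])

```text
clock: 12.9
tool_pos: [0.46, -0.0519, 0.2378]
eef_rot: [-0.419, 0.639, -0.539, 0.354]
contact_force: [-2.2, -0.7, 2.6]
opening: 0.076
```

```bash
python3 arc2.py .037 .03 -.17 -.17
```

```text
clk 12.9 op 0.076 F case x,y,z [-1.8 -1.5  2.6] M [-0.43  0.16  0.01] err [-0.7 -0.9 -0.2]
tilt -0.169 -0.0 grasp z 0.0929 angle 0.036 radius 247.9 q [-0.01  0.82  0.08  2.11 -0.31  0.39 -0.07]
[0.     0.0003 0.    ] [0. 0. 0.]
[0.     0.0007 0.0001] [0. 0. 0.]
[0.     0.001  0.0001] [0. 0. 0.]
[0.     0.0014 0.0001] [0. 0. 0.]
[0.     0.0017 0.0001] [0. 0. 0.]
```

Fz is turning upward, so the catch has been met. I use smaller steps from here.

Request:
arm_command(deltas=[{"dx": 0.0001,"dy": 0.0003,"dz": 0,"wx": 0,"wy": 0,"wz": 0},{"dx": 0.0002,"dy": 0.0006,"dz": -0.0001,"wx": 0,"wy": 0,"wz": 0},{"dx": 0.0002,"dy": 0.0009,"dz": -0.0001,"wx": 0,"wy": 0,"wz": 0},{"dx": 0.0002,"dy": 0.0012,"dz": -0.0001,"wx": 0,"wy": 0,"wz": 0},{"dx": 0.0002,"dy": 0.0015,"dz": -0.0001,"wx": 0,"wy": 0,"wz": 0}])

```text
clock: 13.4
tool_pos: [0.4598, -0.052, 0.2367]
eef_rot: [-0.419, 0.639, -0.539, 0.354]
contact_force: [-2.1, 1.0, 8.7]
opening: 0.074
```

```bash
python3 arc2.py .03 .023 -.17 -.17
```

```text
clk 13.4 op 0.074 F case x,y,z [-2.3  0.1  8.7] M [-0.13  0.27  0.05] err [-0.7 -1.1  0.4]
tilt -0.169 0.0 grasp z 0.0918 angle 0.0315 radius 248.0 q [-0.01  0.82  0.08  2.11 -0.31  0.39 -0.07]
[0.     0.0003 0.    ] [0. 0. 0.]
[0.     0.0007 0.0001] [0. 0. 0.]
[0.     0.001  0.0001] [0. 0. 0.]
[0.     0.0014 0.0001] [0. 0. 0.]
[0.     0.0017 0.0001] [0. 0. 0.]
```

Request:
arm_command(deltas=[{"dx": 0,"dy": 0.0002,"dz": 0,"wx": 0,"wy": 0,"wz": 0},{"dx": 0,"dy": 0.0004,"dz": 0,"wx": 0,"wy": 0,"wz": 0},{"dx": 0,"dy": 0.0006,"dz": 0,"wx": 0,"wy": 0,"wz": 0},{"dx": 0,"dy": 0.0008,"dz": 0,"wx": 0,"wy": 0,"wz": 0},{"dx": 0,"dy": 0.001,"dz": 0,"wx": 0,"wy": 0,"wz": 0}])

```text
clock: 13.9
tool_pos: [0.4597, -0.0519, 0.2361]
eef_rot: [-0.419, 0.639, -0.539, 0.354]
contact_force: [-1.5, 0.7, 11.8]
opening: 0.076
```

```bash
python3 arc2.py .03 .023 -.17 -.17
```

```text
clk 13.9 op 0.076 F case x,y,z [-1.7  0.  11.8] M [-0.07  0.41 -0.03] err [-0.8 -1.1 -0.2]
tilt -0.168 0.0 grasp z 0.0912 angle 0.0289 radius 247.9 q [-0.01  0.83  0.07  2.11 -0.31  0.38 -0.07]
[0.     0.0003 0.    ] [0. 0. 0.]
[0.     0.0007 0.0001] [0. 0. 0.]
[0.     0.001  0.0001] [0. 0. 0.]
[0.     0.0014 0.0001] [0. 0. 0.]
[0.     0.0017 0.0001] [0. 0. 0.]
```

Request:
arm_command(deltas=[{"dx": 0,"dy": 0.0002,"dz": 0,"wx": 0,"wy": 0,"wz": 0},{"dx": 0,"dy": 0.0004,"dz": 0,"wx": 0,"wy": 0,"wz": 0},{"dx": 0,"dy": 0.0006,"dz": 0,"wx": 0,"wy": 0,"wz": 0},{"dx": 0,"dy": 0.0008,"dz": 0,"wx": 0,"wy": 0,"wz": 0},{"dx": 0,"dy": 0.001,"dz": 0,"wx": 0,"wy": 0,"wz": 0}], grip_force=40)

```text
clock: 14.4
tool_pos: [0.4596, -0.0519, 0.2352]
eef_rot: [-0.419, 0.639, -0.539, 0.354]
contact_force: [-1.9, -0.2, 12.2]
opening: 0.067
```

```bash
python3 arc2.py .025 .023 -.17 -.17
```

```text
clk 14.4 op 0.067 F case x,y,z [-1.6 -1.  12.2] M [-0.14  0.39  0.  ] err [-0.9 -1.1  0.2]
tilt -0.168 0.0 grasp z 0.0903 angle 0.0253 radius 248.0 q [-0.01  0.83  0.07  2.11 -0.31  0.38 -0.07]
[0.     0.0001 0.    ] [0. 0. 0.]
[0.     0.0002 0.    ] [0. 0. 0.]
[0.     0.0003 0.    ] [0. 0. 0.]
[0.     0.0004 0.    ] [0. 0. 0.]
[0.     0.0005 0.    ] [0. 0. 0.]
```

Request:
arm_command(deltas=[{"dx": 0,"dy": 0.0002,"dz": 0,"wx": 0,"wy": 0,"wz": 0},{"dx": 0,"dy": 0.0004,"dz": 0,"wx": 0,"wy": 0,"wz": 0},{"dx": 0,"dy": 0.0006,"dz": 0,"wx": 0,"wy": 0,"wz": 0},{"dx": 0,"dy": 0.0008,"dz": 0,"wx": 0,"wy": 0,"wz": 0},{"dx": 0,"dy": 0.001,"dz": 0,"wx": 0,"wy": 0,"wz": 0}])

```text
clock: 14.9
tool_pos: [0.4595, -0.0518, 0.234]
eef_rot: [-0.419, 0.639, -0.539, 0.354]
contact_force: [-1.2, 0.2, 9.4]
opening: 0.068
```

```bash
python3 arc2.py .021 .023 -.17 -.17
```

```text
clk 14.9 op 0.068 F case x,y,z [-1.2 -0.3  9.4] M [-0.05  0.27  0.01] err [-0.9 -1.1 -0. ]
tilt -0.168 0.0 grasp z 0.0891 angle 0.0205 radius 248.0 q [-0.01  0.83  0.07  2.11 -0.31  0.38 -0.06]
[-0.     -0.0001 -0.    ] [0. 0. 0.]
[-0.     -0.0002 -0.    ] [0. 0. 0.]
[-0.     -0.0003 -0.    ] [0. 0. 0.]
[-0.     -0.0004 -0.    ] [0. 0. 0.]
[-0.     -0.0005 -0.    ] [0. 0. 0.]
```

The resistance is fading, so the lid is passing the roller. I continue in small steps.

Request:
arm_command(deltas=[{"dx": 0,"dy": 0.0003,"dz": 0,"wx": 0,"wy": 0,"wz": 0},{"dx": 0,"dy": 0.0006,"dz": 0,"wx": 0,"wy": 0,"wz": 0},{"dx": 0,"dy": 0.0009,"dz": 0,"wx": 0,"wy": 0,"wz": 0},{"dx": 0,"dy": 0.0012,"dz": 0,"wx": 0,"wy": 0,"wz": 0},{"dx": 0,"dy": 0.0015,"dz": 0,"wx": 0,"wy": 0,"wz": 0}])

```text
clock: 15.4
tool_pos: [0.4593, -0.0517, 0.2323]
eef_rot: [-0.419, 0.639, -0.539, 0.354]
contact_force: [-0.9, 0.1, 6.9]
opening: 0.073
```

```bash
python3 arc2.py .015 .01 -.17 -.17
```

```text
clk 15.4 op 0.073 F case x,y,z [-0.8 -0.2  6.9] M [-0.1   0.08 -0.02] err [-1.  -1.1 -0.3]
tilt -0.168 0.0 grasp z 0.0874 angle 0.0135 radius 248.0 q [-0.01  0.83  0.07  2.11 -0.31  0.37 -0.06]
[0.     0.0002 0.    ] [0. 0. 0.]
[0.     0.0005 0.    ] [0. 0. 0.]
[0.     0.0007 0.0001] [0. 0. 0.]
[0.     0.001  0.0001] [0. 0. 0.]
[0.     0.0012 0.0001] [0. 0. 0.]
```

Request:
arm_command(deltas=[{"dx": 0,"dy": 0.0003,"dz": 0,"wx": 0,"wy": 0,"wz": 0},{"dx": 0,"dy": 0.0006,"dz": 0,"wx": 0,"wy": 0,"wz": 0},{"dx": 0,"dy": 0.0009,"dz": 0.0001,"wx": 0,"wy": 0,"wz": 0},{"dx": 0,"dy": 0.0012,"dz": 0.0001,"wx": 0,"wy": 0,"wz": 0},{"dx": 0,"dy": 0.0015,"dz": 0.0001,"wx": 0,"wy": 0,"wz": 0}])

```text
clock: 15.9
tool_pos: [0.4592, -0.0517, 0.2304]
eef_rot: [-0.419, 0.639, -0.539, 0.354]
contact_force: [-0.4, -0.0, 4.2]
opening: 0.068
```

```bash
python3 arc2.py .009 .005 -.17 -.17
```

```text
clk 15.9 op 0.068 F case x,y,z [-0.4 -0.2  4.2] M [ 0.09 -0.26 -0.01] err [-1.  -1.1 -0.7]
tilt -0.168 -0.0 grasp z 0.0855 angle 0.0059 radius 248.1 q [-0.01  0.84  0.07  2.11 -0.32  0.37 -0.06]
[0.     0.0002 0.    ] [0. 0. 0.]
[0.     0.0004 0.    ] [0. 0. 0.]
[0.     0.0006 0.0001] [0. 0. 0.]
[0.     0.0008 0.0001] [0. 0. 0.]
[0.     0.001  0.0001] [0. 0. 0.]
```

Request:
arm_command(deltas=[{"dx": 0,"dy": 0.0003,"dz": 0,"wx": 0,"wy": 0,"wz": 0},{"dx": 0,"dy": 0.0006,"dz": 0,"wx": 0,"wy": 0,"wz": 0},{"dx": 0,"dy": 0.0009,"dz": 0.0001,"wx": 0,"wy": 0,"wz": 0},{"dx": 0,"dy": 0.0012,"dz": 0.0001,"wx": 0,"wy": 0,"wz": 0},{"dx": 0,"dy": 0.0015,"dz": 0.0001,"wx": 0,"wy": 0,"wz": 0}])

```text
clock: 16.4
tool_pos: [0.459, -0.0516, 0.2288]
eef_rot: [-0.419, 0.639, -0.539, 0.354]
contact_force: [5.1, 2.4, 0.1]
opening: 0.068
```

```bash
python3 arc2.py .003 .0 -.17 -.17
```

```text
clk 16.4 op 0.068 F case x,y,z [3.7 4.2 0.1] M [ 0.51 -0.83 -0.07] err [-1.1 -1.1 -0.9]
tilt -0.168 -0.0 grasp z 0.0838 angle -0.0008 radius 248.1 q [-0.01  0.84  0.07  2.11 -0.32  0.37 -0.06]
[0.     0.0001 0.    ] [0. 0. 0.]
[0.     0.0003 0.    ] [0. 0. 0.]
[0.     0.0004 0.    ] [0. 0. 0.]
[0.     0.0006 0.0001] [0. 0. 0.]
[0.     0.0007 0.0001] [0. 0. 0.]
```

Request:
arm_command(deltas=[{"dx": -0.0001,"dy": 0.0002,"dz": 0.0001,"wx": 0,"wy": 0,"wz": 0},{"dx": -0.0002,"dy": 0.0005,"dz": 0.0002,"wx": 0,"wy": 0,"wz": 0},{"dx": -0.0003,"dy": 0.0008,"dz": 0.0003,"wx": 0,"wy": 0,"wz": 0},{"dx": -0.0004,"dy": 0.001,"dz": 0.0004,"wx": 0,"wy": 0,"wz": 0},{"dx": -0.0005,"dy": 0.0012,"dz": 0.0005,"wx": 0,"wy": 0,"wz": 0}])

```text
clock: 16.9
tool_pos: [0.4591, -0.0515, 0.2275]
eef_rot: [-0.419, 0.639, -0.539, 0.354]
contact_force: [4.6, 1.7, -2.5]
opening: 0.07
```

```bash
python3 arc2.py -.002 -.005 -.17 -.17
```

```text
clk 16.9 op 0.07 F case x,y,z [ 3.5  3.4 -2.5] M [ 0.57 -1.14 -0.11] err [-1.  -1.  -0.9]
tilt -0.169 -0.001 grasp z 0.0826 angle -0.0059 radius 248.2 q [-0.01  0.84  0.07  2.11 -0.32  0.36 -0.06]
[-0.      0.0001  0.    ] [0. 0. 0.]
[-0.      0.0003  0.    ] [0. 0. 0.]
[-0.      0.0004  0.0001] [0. 0. 0.]
[-0.      0.0006  0.0001] [0. 0. 0.]
[-0.      0.0007  0.0001] [0. 0. 0.]
```

Fz has turned into a pull and the lid is drawing home. I ease on in 1 mm steps until the buffer shows.

Request:
arm_command(deltas=[{"dx": -0.0001,"dy": 0.0002,"dz": 0.0001,"wx": 0,"wy": 0,"wz": 0},{"dx": -0.0002,"dy": 0.0004,"dz": 0.0002,"wx": 0,"wy": 0,"wz": 0},{"dx": -0.0003,"dy": 0.0006,"dz": 0.0003,"wx": 0,"wy": 0,"wz": 0},{"dx": -0.0003,"dy": 0.0008,"dz": 0.0004,"wx": 0,"wy": 0,"wz": 0},{"dx": -0.0003,"dy": 0.001,"dz": 0.0005,"wx": 0,"wy": 0,"wz": 0}])

```text
clock: 17.4
tool_pos: [0.4591, -0.0515, 0.2264]
eef_rot: [-0.419, 0.639, -0.539, 0.353]
contact_force: [4.8, 0.3, -2.4]
opening: 0.068
```

```bash
python3 arc2.py -.006 -.01 -.17 -.17
```

```text
clk 17.4 op 0.068 F case x,y,z [ 4.3  2.3 -2.4] M [ 0.29 -1.27 -0.09] err [-0.9 -0.9 -1. ]
tilt -0.17 -0.001 grasp z 0.0816 angle -0.0101 radius 248.2 q [-0.01  0.84  0.07  2.11 -0.32  0.36 -0.06]
[-0.      0.0002  0.    ] [0. 0. 0.]
[-0.      0.0004  0.    ] [0. 0. 0.]
[-0.      0.0006  0.0001] [0. 0. 0.]
[-0.      0.0008  0.0001] [0. 0. 0.]
[-0.      0.001   0.0001] [0. 0. 0.]
```

Request:
arm_command(deltas=[{"dx": -0.0001,"dy": 0.0002,"dz": 0.0002,"wx": 0,"wy": 0,"wz": 0},{"dx": -0.0002,"dy": 0.0004,"dz": 0.0004,"wx": 0,"wy": 0,"wz": 0},{"dx": -0.0002,"dy": 0.0006,"dz": 0.0005,"wx": 0,"wy": 0,"wz": 0},{"dx": -0.0002,"dy": 0.0008,"dz": 0.0006,"wx": 0,"wy": 0,"wz": 0},{"dx": -0.0002,"dy": 0.001,"dz": 0.0006,"wx": 0,"wy": 0,"wz": 0}])

```text
clock: 17.9
tool_pos: [0.4592, -0.0515, 0.2256]
eef_rot: [-0.419, 0.64, -0.539, 0.353]
contact_force: [3.8, -0.7, 2.2]
opening: 0.073
```

```bash
python3 arc2.py -.01 -.014 -.17 -.17
```

```text
clk 17.9 op 0.073 F case x,y,z [3.7 0.9 2.2] M [-0.01 -0.84 -0.04] err [-0.8 -0.9 -0.8]
tilt -0.171 -0.001 grasp z 0.0807 angle -0.0135 radius 248.3 q [-0.01  0.85  0.07  2.11 -0.32  0.36 -0.06]
[-0.      0.0002  0.    ] [0. 0. 0.]
[-0.      0.0004  0.    ] [0. 0. 0.]
[-0.      0.0006  0.0001] [0. 0. 0.]
[-0.      0.0008  0.0001] [0. 0. 0.]
[-0.      0.001   0.0001] [0. 0. 0.]
```

Request:
arm_command(deltas=[{"dx": 0,"dy": 0.0001,"dz": 0.0001,"wx": 0,"wy": 0,"wz": 0},{"dx": 0,"dy": 0.0002,"dz": 0.0002,"wx": 0,"wy": 0,"wz": 0},{"dx": 0,"dy": 0.0003,"dz": 0.0003,"wx": 0,"wy": 0,"wz": 0},{"dx": 0,"dy": 0.0004,"dz": 0.0003,"wx": 0,"wy": 0,"wz": 0},{"dx": 0,"dy": 0.0005,"dz": 0.0003,"wx": 0,"wy": 0,"wz": 0}])

```text
clock: 18.4
tool_pos: [0.4592, -0.0515, 0.225]
eef_rot: [-0.42, 0.64, -0.539, 0.353]
contact_force: [1.4, -1.4, 5.5]
opening: 0.066
```

```bash
python3 arc2.py -.013 -.016 -.17 -.17
```

```text
clk 18.4 op 0.066 F case x,y,z [ 1.9 -0.7  5.5] M [-0.18 -0.49 -0.  ] err [-0.7 -0.8 -0.6]
tilt -0.171 -0.001 grasp z 0.0802 angle -0.0156 radius 248.3 q [-0.01  0.85  0.07  2.11 -0.32  0.36 -0.06]
[-0.      0.0001  0.    ] [0. 0. 0.]
[-0.      0.0003  0.    ] [0. 0. 0.]
[-0.      0.0004  0.0001] [0. 0. 0.]
[-0.      0.0006  0.0001] [0. 0. 0.]
[-0.      0.0007  0.0001] [0. 0. 0.]
```

The lid is on its buffer (Fz rises about 6.6 N per mm). I press a touch more, then open just wide enough to free the bar.

Request:
arm_command(deltas=[{"dx": 0,"dy": 0.0002,"dz": 0.0001,"wx": 0,"wy": 0,"wz": 0},{"dx": 0,"dy": 0.0003,"dz": 0.0001,"wx": 0,"wy": 0,"wz": 0},{"dx": 0,"dy": 0.0005,"dz": 0.0001,"wx": 0,"wy": 0,"wz": 0},{"dx": 0,"dy": 0.0006,"dz": 0.0001,"wx": 0,"wy": 0,"wz": 0},{"dx": 0,"dy": 0.0006,"dz": 0.0001,"wx": 0,"wy": 0,"wz": 0}])

```text
clock: 18.9
tool_pos: [0.4592, -0.0514, 0.2247]
eef_rot: [-0.419, 0.64, -0.539, 0.353]
contact_force: [1.4, -0.9, 8.2]
opening: 0.069
```

```bash
python3 arc2.py -.015 -.016 -.17 -.17;  python3 - <<'E'
from plant import r
import cv2
a=r.snapshot('side')[:,:,::-1].copy()
cv2.imwrite("pics/side6z.png",cv2.resize(a[170:315,220:380],None,fx=4,fy=4,interpolation=cv2.INTER_CUBIC))
E
```

```text
clk 18.9 op 0.069 F case x,y,z [ 1.6 -0.3  8.2] M [-0.2  -0.37 -0.02] err [-0.8 -0.8 -0.5]
tilt -0.171 -0.001 grasp z 0.0798 angle -0.0171 radius 248.3 q [-0.01  0.85  0.07  2.11 -0.32  0.36 -0.06]
[-0.  0.  0.] [0. 0. 0.]
[-0.      0.0001  0.    ] [0. 0. 0.]
[-0.      0.0001  0.    ] [0. 0. 0.]
[-0.      0.0002  0.    ] [0. 0. 0.]
[-0.      0.0002  0.    ] [0. 0. 0.]
```

View pics/side6z.png

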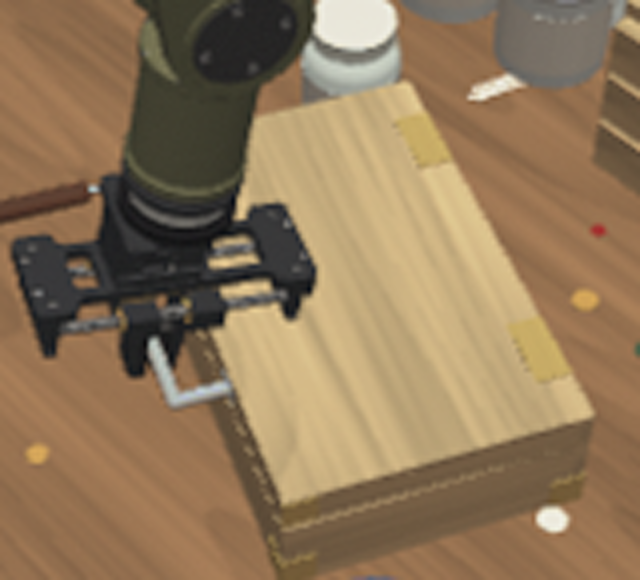

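The lid now looks shut: the bar end is near zoom (172,402), as expected for about 0 rad. I release.

Request:
arm_command(deltas=[{"dx": 0,"dy": 0,"dz": 0,"wx": 0,"wy": 0,"wz": 0},{"dx": 0,"dy": 0,"dz": 0,"wx": 0,"wy": 0,"wz": 0},{"dx": 0,"dy": 0,"dz": 0,"wx": 0,"wy": 0,"wz": 0},{"dx": 0,"dy": 0,"dz": 0,"wx": 0,"wy": 0,"wz": 0},{"dx": 0,"dy": 0,"dz": 0,"wx": 0,"wy": 0,"wz": 0}], claw=-0.4)

```text
clock: 19.45
tool_pos: [0.4595, -0.0513, 0.2241]
eef_rot: [-0.419, 0.64, -0.539, 0.353]
contact_force: [-0.2, -0.2, 0.4]
opening: 0.298
```

```bash
python3 arc2.py -.015 -.016 -.17 -.17|head -2
```

```text
clk 19.45 op 0.298 F case x,y,z [-0.1 -0.3  0.4] M [-0.12 -0.12  0.01] err [-0.6 -0.5 -1.1]
tilt -0.171 -0.001 grasp z 0.0792 angle -0.0194 radius 248.0 q [-0.01  0.85  0.07  2.11 -0.32  0.36 -0.06]
```

Request:
arm_command(deltas=[{"dx": 0,"dy": -0.01,"dz": -0.0017,"wx": 0,"wy": 0,"wz": 0},{"dx": 0,"dy": -0.02,"dz": -0.0034,"wx": 0,"wy": 0,"wz": 0},{"dx": 0,"dy": -0.034,"dz": -0.0058,"wx": 0,"wy": 0,"wz": 0},{"dx": 0,"dy": -0.054,"dz": -0.0092,"wx": 0,"wy": 0,"wz": 0},{"dx": 0,"dy": -0.08,"dz": -0.0137,"wx": 0,"wy": 0,"wz": 0}])

```text
clock: 19.95
tool_pos: [0.4594, -0.0513, 0.3066]
eef_rot: [-0.419, 0.64, -0.539, 0.353]
contact_force: [-0.0, 0.5, -0.5]
opening: 0.299
```

```bash
python3 arc2.py -.015 -.016 -.17 -.17|head -2;  python3 - <<'E'
from plant import r
import cv2
from h import *
c=r.get_calibration('side')
a=r.snapshot('side')[:,:,::-1].copy()
cv2.imwrite("pics/side7.png",a)
cv2.imwrite("pics/side7z.png",cv2.resize(a[170:315,220:380],None,fx=4,fy=4,interpolation=cv2.INTER_CUBIC))
cv2.imwrite("pics/top7.png",r.snapshot('top')[:,:,::-1])
E
```

```text
clk 19.95 op 0.299 F case x,y,z [-0.2  0.5 -0.5] M [-0.09 -0.09  0.01] err [-0.6 -0.6 81.4]
tilt -0.171 -0.001 grasp z 0.1617 angle 0.2978 radius 264.3 q [-0.05  0.69  0.14  2.07 -0.28  0.56 -0.1 ]
```

View pics/side7z.png

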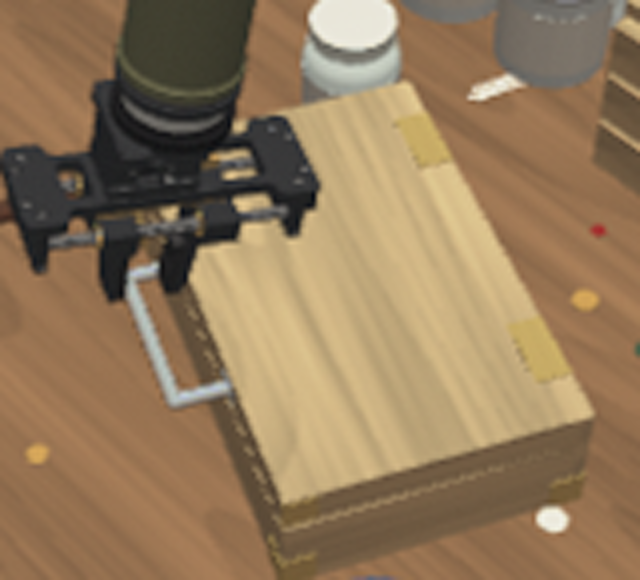

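View pics/top7.png

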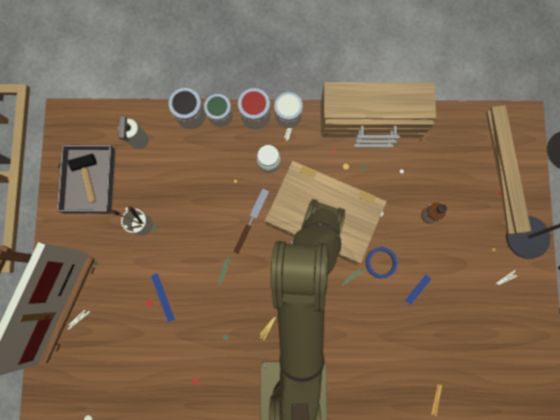

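The lid stays shut after release, with the bar end still at zoom (172,402). The gripper is clear, and the jar, knife, tape, bottle and pot are where they were. I raise a little more and let it settle.

Request:
arm_command(deltas=[{"dx": 0,"dy": -0.02,"dz": -0.003,"wx": 0,"wy": 0,"wz": 0},{"dx": 0,"dy": -0.04,"dz": -0.007,"wx": 0,"wy": 0,"wz": 0},{"dx": 0,"dy": -0.05,"dz": -0.009,"wx": 0,"wy": 0,"wz": 0},{"dx": 0,"dy": -0.05,"dz": -0.009,"wx": 0,"wy": 0,"wz": 0},{"dx": 0,"dy": -0.05,"dz": -0.009,"wx": 0,"wy": 0,"wz": 0}])

```text
clock: 20.55
tool_pos: [0.4592, -0.0511, 0.3558]
eef_rot: [-0.419, 0.639, -0.539, 0.353]
contact_force: [0.6, -0.2, -0.4]
opening: 0.299
```

```bash
python3 - <<'E'
from plant import r
import cv2,numpy as np
a=cv2.imread('pics/side7.png');b=r.snapshot('side')[:,:,::-1]
d=np.abs(a[220:300,285:375].astype(int)-b[220:300,285:375]).mean();print('lid region change',d)
s=r.get_state();print(s['clock'],np.round(s['contact_force'],1),np.abs(s['qd']).max())
print(r.finish_job())
E
```

```text
lid region change 1.7705092592592593
20.6 [-0.1 -0.  -0.3] 0.008035471441093404
the job is handed in; nothing more can be done
None
```

The case is shut: I took the lid by its bar pull, eased it down under control, pushed it past the catch onto its buffer, let go, and handed the job in at 20.6 s. No verdict was reported.

- **Catch and buffer:** I felt the catch at an estimated 0.037 rad, and resistance peaked at about 12 N at the pull. It faded to a pull of about 2.5 N, then turned to buffer resistance about 0.05 rad lower. The last reading before letting go was about 8 N, well under the limit.
- **Angle offset:** My kinematic angle estimate reads 0.02 to 0.03 rad low. It met the catch at 0.037, below the stated 0.05 to 0.10, and ended at about -0.016. I judged "home" from the force changes and the pictures, not from that number.
- **Last checks:** After release the lid stayed shut, the tool force was about 0 N, and the arm was clear of the bar. The bystanders on the bench look where they were. The tubes are hidden under the lid, and they looked untouched while still in view.
- **Odd reading:** The gripper opening drifted from 10.4 mm to about 6 mm while holding the 10 mm bar. The pictures showed the bar still well held.

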